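# Put the tins, spice jars and beaker away on the kitchen worktop

## Robot

A 6-joint arm with a two-finger parallel gripper is mounted at the origin on the work surface. World frame = base frame: x ahead of the robot, y to its left, z up, the work surface at z = 0. Lengths are in m, angles in rad, forces in N, time in s.
With the tool pointing down it reaches from about 0.35 to 0.975 m from the base axis. Payload 4.9 kg.
Tool frame: the origin (TCP) lies between the finger pads; the fingertips stand 19 mm ahead of it and the grasp point (between the pads) is the TCP; z points along the fingers, y is the line along which they close (so a half turn about z gives the same grasp; the last joint's range is limited). The gripper opens to 85 mm and grips with 20 to 120 N. Pads are 22 mm wide; open, the fingers measure 114 mm over their backs; the gripper's body (76 mm by 85 mm) begins 54 mm behind the grasp point. The pads swing forward as they close: fully open they stand 13 mm farther back than shut.
Start: joints at [1.161, 0.053, 1.613, -0, 1.476, -0.119], TCP at [0.179, 0.599, 0.25] pointing down, gripper open.
Joint ranges: [-3.01, 3.01], [-1.01, 2.22], [0.06, 2.58], [-1.02, 4.17], [0.09, 2.62], [-3.14, 3.14]. Speed limits (rad/s): [2.57, 2.57, 3.14, 3.14, 3.14, 3.14].

## Interface

Orientations are given as a rotation vector (axis times angle).
In Python, from station import ctrl gives the robot as it stands. The module is installed in compiled form; this text tells all that it offers.
- The arm moves only by the tool servo_tool, never from a script. Its argument "increments" is a list that holds one entry, the list of rows, each a list of 5 numbers: the finger opening in cm, from 0 to 8.54, then the shift along the tool's x, y, z in cm, then the turn about the tool's z in degrees. A call has 1 to 5 rows; each row is the pose to reach, as a shift and turn from the pose commanded when the call began, along the tool's axes at that moment; what a row does not reach only later rows make up. A row lasts 1/10 s, in which the tool goes at most 50 mm and 8.59 degrees, less where a joint would pass 70% of its speed; a pose out of reach is approached as far as the arm can. A call with a gripper value outside its range is refused whole. The fingers move at their own pace and stop on an object; "newtons" is the grip in N (left out, the last holds). Time passes only in rows, so rows that repeat a pose let the fingers close. It gives the time, the measured TCP pose, the force, the opening and the grip force at its end, in the units of the state.
- ctrl.get_obs(): the state, without advancing time (a new reading comes with each control period).
- ctrl.get_image(name): name is "scene" or "top" or "wrist"; returns a dict with "img" (384x512x3 uint8, red, green, blue), "fx", "fy", "cx", "cy" (pixels), "rvec" (rotation vector, rad) and "tvec" (3), from world to camera coordinates, as OpenCV has them; the wrist camera has in their place "mount" (4x4, takes a point from camera to tool coordinates, whose origin is the TCP and whose axes are the flange's). Camera axes: x right, y down, z forward; pixel columns grow to the right and rows downward; lengths in m; the calibration is good to about 2 mm. A picture is of the moment at which its call begins: read the wrist's pose just before it. There is no depth.
- ctrl.finish_job(): hands the job in; it is judged then, once.
The state is a dict: "t": time; "q": joint angles; "dq": joint speeds; "effort": joint torques, N m; "tool_pos": TCP position; "tool_rot": TCP orientation; "contact_force": force on the tool from outside, world axes, zero at the start; "wrist_torque": the same for the moment, N m; "opening": finger opening in m; "grip_force": force on a finger pad.
Only numpy, scipy, OpenCV 4.12 (cv2) and the standard library are available. Lean on these libraries where they do the work, as an engineer would, in place of code of your own. Each camera call takes 0.05 s, during which the arm holds its last target. There are 200 camera calls.

## Task

Clear the kitchen worktop: stack the two tins in the dark steel tray, the big heavy one at the bottom and the small one centred on top of it; stand the two spice jars in the wooden rack, one in each bay; and stand the blue beaker, mouth up, in the middle of the yellow board. Set each thing down gently without dropping it, tip nothing over, leave the soap bottle and the pepper mill where they are, and let go of everything at the end.

Things in the scene. Friction and masses are not known exactly. Their poses are not given: they have to be found in the camera images.
- tin_big_mid (a point): Centre (half-way up) of the big food tin with the red label and red lid disc: upright steel cylinder, 60 mm diameter, 80 mm tall, flat top and bottom, 0.24 to 0.42 kg, loose, standing on the worktop; its z axis points up, its yaw is arbitrary
- tin_small_mid (a point): Centre of the small food tin with the green label and green lid disc: upright steel cylinder, 52 mm diameter, 50 mm tall, flat top and bottom, 0.10 to 0.17 kg, loose; its z axis points up, its yaw is arbitrary
- jar_yellow_mid (a point): Centre (half-way up) of the spice jar with the yellow lid: amber glass, upright, 84 mm tall, 42 mm diameter, the lid (top 20 mm) 44 mm diameter, 0.10 to 0.19 kg, loose; its z axis points up, its yaw is arbitrary
- jar_black_mid (a point): Centre of the spice jar with the black lid: reddish-brown body, upright, otherwise the same shape and size as the yellow-lidded jar (84 mm tall, 42 mm diameter, lid 44 mm); its z axis points up, its yaw is arbitrary
- beaker_mid (a point): Centre (half-way up) of the blue ceramic drinking beaker: open at the top, no handle, 90 mm tall, 58 mm outer diameter at the foot and 60 mm at the rim, wall 4 mm, 0.15 to 0.26 kg, loose; its z axis points up, its yaw is arbitrary
- tin_tray: Square dark steel tray, fixed to the worktop: 100 x 100 mm outside, 90 x 90 mm inside, rim 15 mm high, floor 5 mm thick. Origin at the centre of its underside (worktop level); x and y along its sides, z up
- spice_rack: Dark wooden rack, fixed to the worktop: 72.5 mm along its x, 140 mm along its y, walls 30 mm high and 5 mm thick, floor 5 mm thick. One divider across the middle makes two bays, each 62.5 x 62.5 mm inside, with centres at y = +33.75 mm and y = -33.75 mm. Origin at the centre of its underside (worktop level), z up
- board: Square yellow board, fixed to the worktop: 110 x 110 mm, 8 mm thick, flat. Origin at the centre of its underside (worktop level), z up
- soap_mid (a point): Bystander, to be left alone: centre of a loose green washing-up-liquid bottle with red cap, 185 mm tall, 58 mm diameter, upright
- mill_mid (a point): Bystander, to be left alone: centre of a loose turned wooden pepper mill, 140 mm tall, 54 mm diameter at the foot, upright

How it is judged:
By the outcome, as a careful person would: the job done as asked, in the order asked, and still so for the second after the job is handed in, with the robot touching nothing.
It also fails if it takes over 128 s, if anything falls off the work surface, if the arm or the gripper's body presses on something with over 40 N, if the wrist force passes 120 N, or if a joint passes its speed limit or range.

## Working session

There is one attempt and no reset: what is moved stays moved. The work goes in short steps, Python scripts to look and compute and a tool call to move; the robot and the scene stay as the last step left them, time stands still between calls to the robot, and variables do not carry over. Pictures are saved under pics/ and viewed, at most 14 in all, crops included, and the job is handed in when it is done.

Besides the shell and the picture viewer there is one more tool, called after "Request:" as name(argument=value, ...) on one line, values as JSON. servo_tool: Moves the arm, as the interface text tells. Its arguments: {"type":"object","properties":{"increments":{"type":"array"},"newtons":{"type":"number"}},"required":["increments"]}

```bash
mkdir -p pics; python3 - <<'E'
from station import ctrl
import cv2,numpy as np
o=ctrl.get_obs()
print({k:np.round(v,3) for k,v in o.items()})
for n in("scene","top"):
    d=ctrl.get_image(n); cv2.imwrite(f"pics/{n}0.png",d["img"][:,:,::-1])
    np.savez(f"{n}0.npz",**d)
    print(n,d["fx"],d["fy"],d["cx"],d["cy"],d["rvec"],d["tvec"])
E
```

```text
{'t': np.float64(0.0), 'q': array([ 1.161,  0.053,  1.614,  0.   ,  1.476, -0.119]), 'dq': array([-0.001, -0.001,  0.001, -0.001, -0.001,  0.001]), 'effort': array([-0.0000e+00, -3.9369e+01, -3.7018e+01, -0.0000e+00,  7.0000e-03,
       -0.0000e+00]), 'tool_pos': array([0.179, 0.598, 0.249]), 'tool_rot': array([-4.550e-01, -3.108e+00,  3.000e-03]), 'contact_force': array([ 0.95 ,  0.667, -0.055]), 'wrist_torque': array([-0.005,  0.036,  0.029]), 'grip_force': np.float64(0.0), 'opening': np.float64(0.086)}
scene 406.46696771754057 406.46696771754057 257.6954742552219 190.65670331486916 [ 1.33077874  2.34914274 -0.83101597] [ 0.2839925  -0.35446252  1.58151215]
top 421.29558091297923 421.29558091297923 251.16143328067497 180.9363742420817 [ 2.08863002 -2.14047217  0.20655692] [-0.00239145  0.55277049  1.26715562]
```

View pics/top0.png

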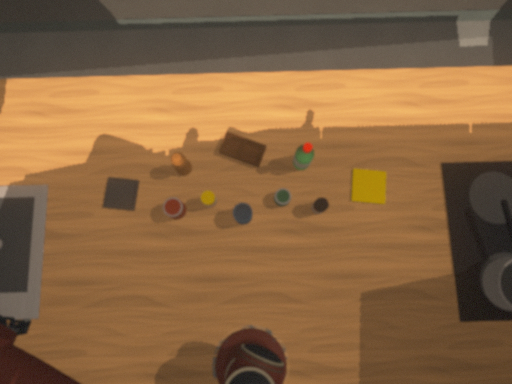

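View pics/scene0.png

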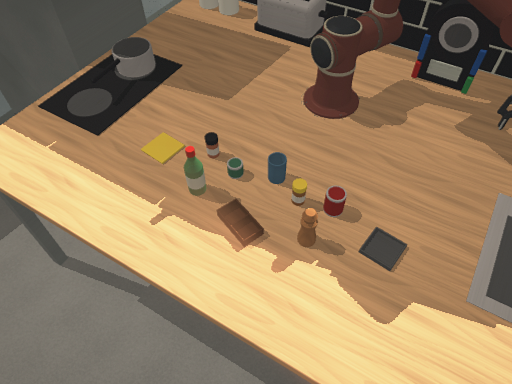

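The top view shows:
- tray (121,194), red tin (175,208), yellow jar (208,198), beaker (243,213)
- green tin (283,197), black jar (321,205), board (369,186), rack (243,148)
- mill (180,162) and soap (305,155)

The scene view shows the same layout, with everything upright.

```bash
cat > h.py <<'E'
import cv2,numpy as np
def rays(d,uv):
    R=cv2.Rodrigues(d["rvec"])[0]; C=-R.T@d["tvec"]
    K=np.array([[d["fx"],0,d["cx"]],[0,d["fy"],d["cy"]],[0,0,1]])
    p=np.c_[np.atleast_2d(uv),np.ones(len(np.atleast_2d(uv)))]
    return C,(R.T@np.linalg.inv(K)@p.T).T
def plane(d,uv,z):
    C,v=rays(d,uv); return C+v*((z-C[2])/v[:,2])[:,None]
def blob(img,box,lo,hi,near=None):
    x0,y0,x1,y1=box
    hsv=cv2.cvtColor(img[y0:y1,x0:x1],cv2.COLOR_RGB2HSV).astype(int)
    m=np.all((hsv>=lo)&(hsv<=hi),axis=2) if lo[0]<=hi[0] else ((hsv[...,0]>=lo[0])|(hsv[...,0]<=hi[0]))&np.all((hsv[...,1:]>=lo[1:])&(hsv[...,1:]<=hi[1:]),axis=2)
    n,l,s,c=cv2.connectedComponentsWithStats(m.astype(np.uint8))
    i=1+np.argmax(s[1:,4]); 
    return c[i]+[x0,y0],s[i],(l==i),np.array([x0,y0])
E
python3 - <<'E'
import cv2,numpy as np
from h import *
d=dict(np.load("top0.npz")); im=d["img"]
hsv=cv2.cvtColor(im,cv2.COLOR_RGB2HSV)
for n,(u,v) in dict(red=(174,207),yel=(208,198),bk=(243,213),grn=(283,197),blk=(321,205),board=(369,186),tray=(121,194),rack=(243,148),wood=(260,240),mill=(180,162),soap=(308,147)).items():
    print(n,hsv[v,u],hsv[v,u+5],hsv[v+5,u],plane(d,(u,v),0).round(3))
cv2.imwrite("pics/topc.png",cv2.resize(im[125:235,90:400],None,fx=2.58,fy=2.58,interpolation=cv2.INTER_CUBIC)[:,:,::-1])
E
```

```text
red [  7 177 117] [  7 158 118] [  7 170 117] [[0.484 0.236 0.   ]]
yel [ 23 232 167] [ 23 239 161] [ 22 217 160] [[0.511 0.126 0.   ]]
bk [30  8 67] [ 0  8 68] [ 0  4 64] [[0.459 0.013 0.   ]]
grn [43 81 76] [33 59 82] [29 58 92] [[ 0.508 -0.118  0.   ]]
blk [ 10 100  61] [ 15 117  61] [ 13 102  65] [[ 0.479 -0.24   0.   ]]
board [ 23 240 172] [ 23 240 174] [ 23 241 177] [[ 0.537 -0.399  0.   ]]
tray [11 77 73] [12 76 74] [14 77 73] [[0.531 0.409 0.   ]]
rack [ 14 149  87] [ 14 164  90] [ 13 155  84] [[0.676 0.009 0.   ]]
wood [ 15 153 155] [ 15 146 157] [ 15 143 152] [[ 0.371 -0.039  0.   ]]
mill [ 14 179 170] [ 13 158 123] [ 14 166 115] [[0.633 0.218 0.   ]]
soap [  4 230 216] [ 11 166 157] [  9 180 147] [[ 0.674 -0.207  0.   ]]
```

View pics/topc.png

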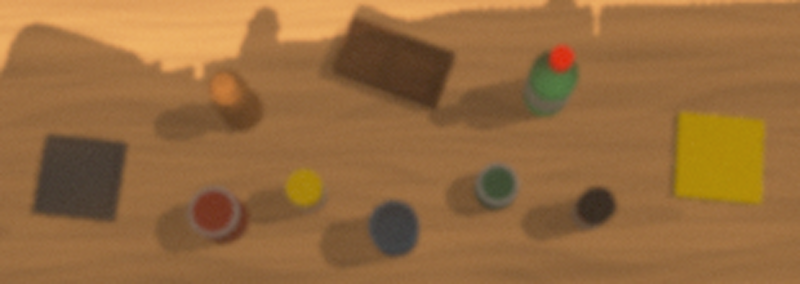

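The crop shows clear lid discs, and the square outlines of the tray, board and rack. Next I segment each one.

```bash
cat > m.py <<'E'
from h import *
d=dict(np.load("top0.npz")); im=cv2.bilateralFilter(d["img"],5,30,3)
A=np.array
for n,b,lo,hi,z in [("red",(155,190,195,228),(0,150,90),(10,255,140),.081),("yel",(195,182,222,212),(20,190,110),(28,255,255),.084),
 ("grn",(270,183,297,212),(34,50,40),(95,255,120),.051),("blk",(308,190,335,218),(0,0,0),(180,255,85),.084),
 ("beaker",(228,195,258,228),(60,0,40),(170,255,110),.09)]:
    c,s,m,o=blob(im,b,A(lo),A(hi)); print(n,c.round(1),s[2:],plane(d,c,z).round(4)[0],"eqdia mm",round(2*np.sqrt(s[4]/np.pi)*(1.27-z)/421*1000,1))
for n,b,lo,hi,z in [("board",(345,160,395,212),(20,190,110),(28,255,255),.008),("tray",(95,170,148,218),(0,0,40),(180,105,95),.015),("rack",(210,120,275,175),(0,0,0),(180,255,105),.03)]:
    c,s,m,o=blob(im,b,A(lo),A(hi))
    k=np.argwhere(m)[:,::-1].astype(np.float32)
    r=cv2.minAreaRect(k); P=plane(d,cv2.boxPoints(r)+o,z)
    w=P[1]-P[0];w2=P[2]-P[1]
    print(n,c.round(1),s[2:],plane(d,c,z).round(4)[0],"rectc",P.mean(0).round(4),"sides",np.linalg.norm(w).round(3),np.linalg.norm(w2).round(3),"ang",np.degrees(np.arctan2(w[1],w[0])).round(1))
E
python3 m.py
```

```text
red [172.1 206.4] [ 15  14 160] [0.4745 0.2263 0.081 ] eqdia mm 40.3
yel [207.4 197.3] [ 14  14 148] [0.4992 0.1185 0.084 ] eqdia mm 38.7
grn [282.4 195.9] [ 12  11 105] [ 0.5033 -0.1123  0.051 ] eqdia mm 33.5
blk [320.3 204.7] [ 14  14 147] [ 0.4681 -0.2239  0.084 ] eqdia mm 38.5
beaker [247.7 216.7] [2 2 3] [ 0.4363 -0.0029  0.09  ] eqdia mm 5.5
board [368.5 185.8] [  35   35 1106] [ 0.5363 -0.3955  0.008 ] rectc [ 0.5366 -0.3958  0.008 ] sides 0.111 0.111 ang -7.0
tray [120.5 193.5] [ 34  30 853] [0.5301 0.4061 0.015 ] rectc [0.5308 0.4062 0.015 ] sides 0.096 0.099 ang -5.5
rack [242.6 150.1] [ 47  33 938] [0.6604 0.0096 0.03  ] rectc [0.6626 0.0127 0.03  ] sides 0.08 0.142 ang -19.6
```

Request:
servo_tool(increments=[[[8.5,-4,-2.8,0,-8.3],[8.5,-8,-5.6,0,-16.7],[8.5,-12,-8.4,0,-16.7],[8.5,-16,-11.2,0,-16.7],[8.5,-20,-14,0,-16.7]]])

```text
t: 0.6
tool_pos: [0.3312, 0.4055, 0.2498]
tool_rot: [0.002, -3.141, 0.001]
contact_force: [0.8, -0.5, 0.1]
opening: 0.0848
grip_force: 0.0
```

```bash
cat > st.py <<'E'
from station import ctrl
import numpy as np,cv2
o=ctrl.get_obs(); R=cv2.Rodrigues(o["tool_rot"])[0]
print("t",round(float(o["t"]),1),"pos",o["tool_pos"].round(4),"x",R[:,0].round(3),"y",R[:,1].round(3),"F",o["contact_force"].round(1),"open",round(float(o["opening"]),4),"grip",round(float(o["grip_force"]),1),"q6",o["q"][5].round(2))
E
python3 st.py; python3 -c "
from station import ctrl
d=ctrl.get_image('wrist');print(d['mount'].round(3),d['fx'],d['cx'],d['cy'])"
```

```text
t 0.6 pos [0.3312 0.4055 0.2498] x [-1.    -0.001  0.   ] y [-0.001  1.    -0.   ] F [ 0.8 -0.5  0.1] open 0.0848 grip 0.0 q6 -0.83
[[-0.    -0.949 -0.314  0.08 ]
 [ 1.    -0.     0.     0.001]
 [-0.    -0.314  0.949 -0.125]
 [ 0.     0.     0.     1.   ]] 294.62705951287575 250.73693546789787 194.08191466564463
```

Request:
servo_tool(increments=[[[8.5,-3.2,-3.6,0,0],[8.5,-6.4,-7.2,0,0],[8.5,-9.6,-10.8,0,0],[8.5,-12,-13.5,0,0],[8.5,-12,-13.5,0,0]]])

```text
t: 1.15
tool_pos: [0.4528, 0.2694, 0.2498]
tool_rot: [-0.008, -3.142, 0.002]
contact_force: [-0.8, -0.3, 0.0]
opening: 0.0851
grip_force: 0.0
```

```bash
cat >> h.py <<'E'
def wrist(name=None):
    from station import ctrl
    o=ctrl.get_obs(); d=ctrl.get_image("wrist")
    T=np.eye(4);T[:3,:3]=cv2.Rodrigues(o["tool_rot"])[0];T[:3,3]=o["tool_pos"]
    M=np.linalg.inv(T@d["mount"])
    e=dict(img=d["img"],fx=d["fx"],fy=d["fy"],cx=d["cx"],cy=d["cy"],rvec=cv2.Rodrigues(M[:3,:3])[0].ravel(),tvec=M[:3,3])
    if name: cv2.imwrite(f"pics/{name}.png",d["img"][:,:,::-1]); np.savez(name+".npz",**e)
    return e
E
python3 st.py; python3 -c "
from h import *
d=wrist('w1')
R=cv2.Rodrigues(d['rvec'])[0];K=np.array([[d['fx'],0,d['cx']],[0,d['fy'],d['cy']],[0,0,1]])
for n,p in dict(red=(.4745,.2263,.08),yel=(.499,.1185,.084),tray=(.53,.406,.015),rack=(.661,.011,.03)).items(): print(n,cv2.projectPoints(np.array([p]),d['rvec'],d['tvec'],K,None)[0].ravel())
"
```

```text
t 1.1 pos [0.4528 0.2694 0.2498] x [-1.     0.005  0.   ] y [ 0.005  1.    -0.001] F [-0.8 -0.3  0. ] open 0.0851 grip 0.0 q6 -1.17
red [209.16535877 198.44125117]
yel [109.31268976 221.71463964]
tray [353.37633947 221.26941479]
rack [ 68.86288668 311.65479565]
```

View pics/w1.png

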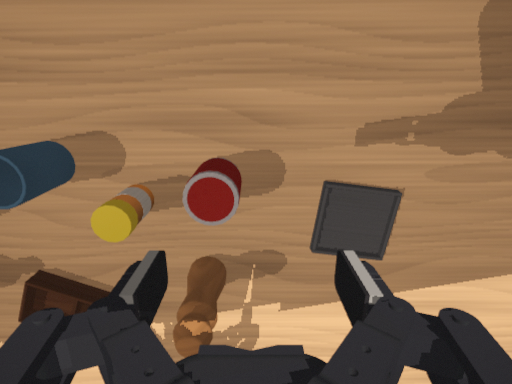

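The wrist view shows the red lid (211,199), yellow lid (116,222), tray (356,220), mill (200,300) and rack (65,300). The predicted pixels agree with these.

```bash
cat > mw.py <<'E'
from h import *
A=np.array
def disc(d,n,b,lo,hi,z,dia):
    im=cv2.bilateralFilter(d["img"],5,30,3)
    c,s,m,o=blob(im,b,A(lo),A(hi)); k=max(cv2.findContours(m.astype(np.uint8),0,cv2.CHAIN_APPROX_NONE)[0],key=cv2.contourArea)[:,0]+o
    P=plane(d,k.astype(float),z); (cc,r)=cv2.minEnclosingCircle(P[:,:2].astype(np.float32))
    print(n,"c",c.round(1),s[2:],"world",plane(d,c,z)[0].round(4),"minenc",np.round(cc,4),"dia",round(2*r*1000,1),"exp<=",dia)
def rect(d,n,b,lo,hi,z):
    im=cv2.bilateralFilter(d["img"],5,30,3)
    c,s,m,o=blob(im,b,A(lo),A(hi)); k=np.argwhere(m)[:,::-1]+o
    P=plane(d,k.astype(float),z)[:,:2]; r=cv2.minAreaRect(P.astype(np.float32)); B=cv2.boxPoints(r); w=B[1]-B[0]
    print(n,"c",c.round(1),s[2:],"mean",P.mean(0).round(4),"rect",np.round(r[0],4),np.round(r[1],4),"edge ang",np.degrees(np.arctan2(w[1],w[0])).round(1))
E
python3 -c "
from mw import *
d=dict(np.load('w1.npz'))
h=cv2.cvtColor(d['img'],cv2.COLOR_RGB2HSV)
print(h[199,211],h[172,225],h[222,112],h[235,130],h[220,356],h[190,350])
disc(d,'red',(175,165,250,230),(0,190,105),(8,255,255),.08,60)
disc(d,'yel',(80,185,160,250),(24,200,120),(32,255,255),.084,44)
rect(d,'tray',(300,170,410,250),(0,0,20),(180,110,90),.015)
"
```

```text
[  1 197 123] [  3 209  84] [ 24 194 184] [ 15 123 154] [ 6 19 68] [ 6 20 63]
red c [210.3 198.9] [  46   43 1553] world [0.475  0.2275 0.08  ] minenc [0.4756 0.2274] dia 49.0 exp<= 60Traceback (most recent call last):
  File "<string>", line 7, in <module>
    disc(d,'yel',(80,185,160,250),(24,200,120),(32,255,255),.084,44)
    ~~~~^^^^^^^^^^^^^^^^^^^^^^^^^^^^^^^^^^^^^^^^^^^^^^^^^^^^^^^^^^^^
  File "mw.py", line 5, in disc
    c,s,m,o=blob(im,b,A(lo),A(hi)); k=max(cv2.findContours(m.astype(np.uint8),0,cv2.CHAIN_APPROX_NONE)[0],key=cv2.contourArea)[:,0]+o
            ~~~~^^^^^^^^^^^^^^^^^^
  File "h.py", line 14, in blob
    i=1+np.argmax(s[1:,4]);
        ~~~~~~~~~^^^^^^^^^
    return _wrapfunc(a, 'argmax', axis=axis, out=out, **kwds)
    return bound(*args, **kwds)
ValueError: attempt to get argmax of an empty sequence
```

```bash
python3 -c "
from mw import *
d=dict(np.load('w1.npz'))
disc(d,'yel',(80,185,160,250),(20,150,110),(32,255,255),.084,44)
P=plane(d,np.array([(325,181),(401,190),(383,259),(311,249.)]),.015);print(P.round(4),P.mean(0).round(4),np.linalg.norm(np.roll(P,1,0)-P,axis=1))
rect(d,'tray',(300,170,410,248),(0,0,20),(180,110,90),.015)
"
```

```text
yel c [113.9 220.4] [  47   42 1526] world [0.4975 0.1236 0.084 ] minenc [0.4978 0.1234] dia 54.1 exp<= 44
[[0.4744 0.3643 0.015 ]
 [0.4868 0.4624 0.015 ]
 [0.587  0.453  0.015 ]
 [0.571  0.3523 0.015 ]] [0.5298 0.408  0.015 ] [0.09736949 0.0988475  0.10066411 0.10195339]
tray c [354.5 216. ] [  92   67 4893] mean [0.523  0.4066] rect [0.5275 0.4075] [0.1031 0.0952] edge ang -7.6
```

Request:
servo_tool(increments=[[[8.5,-2.2,-4.2,3,0],[8.5,-2.2,-4.2,7,0],[8.5,-2.2,-4.2,11,0],[8.5,-2.2,-4.2,11,0]]])

```text
t: 1.6
tool_pos: [0.4676, 0.2296, 0.1334]
tool_rot: [0.002, -3.129, 0.006]
contact_force: [-1.2, 0.1, -1.0]
opening: 0.0852
grip_force: 0.0
```

```bash
python3 st.py
```

```text
t 1.6 pos [0.4676 0.2296 0.1334] x [-1.    -0.001  0.013] y [-0.001  1.    -0.004] F [-1.2  0.1 -1. ] open 0.0852 grip 0.0 q6 -1.26
```

Request:
servo_tool(increments=[[[8.5,0,0,0,0],[8.5,0,0,0,0],[8.5,0,0,0,0]]])

```text
t: 1.9
tool_pos: [0.4743, 0.2315, 0.1434]
tool_rot: [-0.003, 3.137, 0.003]
contact_force: [-0.1, 0.3, -0.4]
opening: 0.085
grip_force: 0.0
```

```bash
python3 st.py
```

```text
t 1.9 pos [0.4743 0.2315 0.1434] x [-1.    -0.002 -0.005] y [-0.002  1.     0.002] F [-0.1  0.3 -0.4] open 0.085 grip 0.0 q6 -1.26
```

Request:
servo_tool(increments=[[[8.5,0,0,0,0],[8.5,0,0,0,0],[8.5,0,0,0,0],[8.5,0,0,0,0],[8.5,0,0,0,0]]])

```text
t: 2.4
tool_pos: [0.4727, 0.2303, 0.1403]
tool_rot: [0.001, -3.141, 0.0]
contact_force: [-0.6, -0.2, -0.4]
opening: 0.0851
grip_force: 0.0
```

```bash
python3 st.py
```

```text
t 2.4 pos [0.4727 0.2303 0.1403] x [-1.    -0.001  0.   ] y [-0.001  1.    -0.   ] F [-0.6 -0.2 -0.4] open 0.0851 grip 0.0 q6 -1.26
```

Request:
servo_tool(increments=[[[8.5,-0.25,-0.3,1.5,0],[8.5,-0.25,-0.3,3.5,0],[8.5,-0.25,-0.3,5.5,0],[8.5,-0.25,-0.3,7.5,0],[8.5,-0.25,-0.3,8.4,0]]])

```text
t: 2.9
tool_pos: [0.4734, 0.2265, 0.0529]
tool_rot: [0.001, -3.137, 0.003]
contact_force: [-0.1, -1.4, -0.1]
opening: 0.0848
grip_force: 0.0
```

Request:
servo_tool(increments=[[[7.5,0,0,0,0],[6.8,0,0,0,0],[6.4,0,0,0,0],[5.5,0,0,0,0],[5.5,0,0,0,0]]], newtons=40)

```text
t: 3.4
tool_pos: [0.4765, 0.2276, 0.0578]
tool_rot: [-0.001, 3.139, 0.001]
contact_force: [0.2, -1.4, 4.0]
opening: 0.0593
grip_force: 43.8
```

Request:
servo_tool(increments=[[[5,0,0,0,0],[5,0,0,0,0],[5,0,0,0,0],[5,0,0,0,0],[5,0,0,0,0]]])

```text
t: 3.9
tool_pos: [0.4765, 0.2276, 0.0578]
tool_rot: [-0.001, 3.139, 0.001]
contact_force: [0.0, -1.0, 6.5]
opening: 0.059
grip_force: 43.8
```

```bash
python3 st.py
```

```text
t 3.9 pos [0.4765 0.2276 0.0578] x [-1.    -0.001 -0.003] y [-0.001  1.     0.001] F [ 0.  -1.   6.5] open 0.059 grip 43.8 q6 -1.27
```

Request:
servo_tool(increments=[[[5,0,0,-0.5,0],[5,0,0,-1.5,0],[5,0,0,-3,0],[5,0,0,-4.5,0],[5,0,0,-5,0]]])

```text
t: 4.4
tool_pos: [0.4767, 0.2279, 0.1093]
tool_rot: [-0.001, 3.137, 0.002]
contact_force: [-0.2, 0.1, -4.1]
opening: 0.0593
grip_force: 43.8
```

Request:
servo_tool(increments=[[[5,-0.5,1.5,0,0],[5,-1.5,5,0,0],[5,-2.6,8.5,0,0],[5,-3.7,12,0,0],[5,-4.6,15,0,0]]])

```text
t: 4.9
tool_pos: [0.5212, 0.38, 0.1056]
tool_rot: [0.002, -3.141, -0.0]
contact_force: [0.8, -0.8, -3.1]
opening: 0.0594
grip_force: 44.3
```

Request:
servo_tool(increments=[[[5,-0.6,2,0,0],[5,-0.9,3,0,0],[5,-0.9,3,0,0],[5,-0.9,3,0,0],[5,-0.9,3,0,0]]])

```text
t: 5.4
tool_pos: [0.5298, 0.4064, 0.1059]
tool_rot: [-0.0, -3.141, 0.001]
contact_force: [0.8, 1.0, -3.1]
opening: 0.0591
grip_force: 44.4
```

```bash
python3 st.py; python3 -c "
from h import *
wrist('w2')"
```

```text
t 5.4 pos [0.5298 0.4064 0.1059] x [-1.     0.     0.001] y [ 0.     1.    -0.001] F [ 0.8  1.  -3.1] open 0.0591 grip 44.4 q6 -1.03
```

View pics/w2.png

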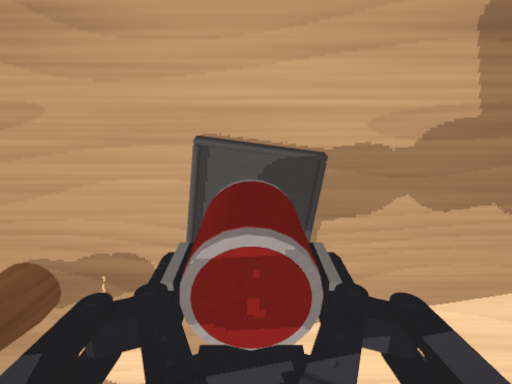

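The tin is held upright over the tray. The tray's near corners are at (196,139) and (326,156), and I use them to check the tray centre.

```bash
python3 -c "
from h import *
d=dict(np.load('w2.npz'))
P=plane(d,np.array([(195,138),(327,155.)]),.015)[:,:2];print(P);v=P[1]-P[0];print(np.linalg.norm(v));v/=np.linalg.norm(v);n=np.array([v[1],-v[0]]);print('centre',P.mean(0)+n*.05)
# tin lid centre
from mw import disc
disc(d,'lid',(180,225,330,350),(0,150,105),(8,255,255),.08+.0481,60)"
```

```text
[[0.47785352 0.36716755]
 [0.49033666 0.4639152 ]]
0.097549653661523
centre [0.53368401 0.40914302]
lid c [250.8 297.1] [ 121  101 9582] world [0.5283 0.4076 0.1281] minenc [0.5301 0.4075] dia 50.7 exp<= 60
```

Request:
servo_tool(increments=[[[5,0,0,1,0],[5,0,0,2,0],[5,0,0,3,0],[5,0,0,3.6,0],[5,0,0,3.6,0]]])

```text
t: 5.95
tool_pos: [0.5291, 0.4067, 0.0681]
tool_rot: [0.001, -3.139, 0.003]
contact_force: [-0.3, 0.0, -3.1]
opening: 0.0594
grip_force: 44.3
```

```bash
python3 st.py
```

```text
t 6.0 pos [0.5291 0.4067 0.0681] x [-1.    -0.001  0.003] y [-0.001  1.    -0.002] F [-0.3  0.  -3.1] open 0.0594 grip 44.3 q6 -1.03
```

Request:
servo_tool(increments=[[[5,-0.15,0,0.2,0],[5,-0.15,0,0.4,0],[5,-0.15,0,0.5,0],[5,-0.15,0,0.6,0],[5,-0.15,0,0.6,0]]])

```text
t: 6.45
tool_pos: [0.5316, 0.4074, 0.0643]
tool_rot: [-0.001, 3.142, 0.0]
contact_force: [0.5, -0.2, -2.9]
opening: 0.0591
grip_force: 44.3
```

```bash
python3 st.py
```

```text
t 6.5 pos [0.5316 0.4074 0.0643] x [-1.    -0.001 -0.   ] y [-0.001  1.     0.   ] F [ 0.5 -0.2 -2.9] open 0.0591 grip 44.3 q6 -1.03
```

Still hanging (Fz −2.9 N), about 1.5 mm to go.

Request:
servo_tool(increments=[[[5,0,0,0.1,0],[5,0,0,0.15,0],[5,0,0,0.2,0],[5,0,0,0.2,0],[5,0,0,0.2,0]]])

```text
t: 6.95
tool_pos: [0.5318, 0.4075, 0.0629]
tool_rot: [-0.001, 3.141, 0.0]
contact_force: [-2.1, -1.3, 2.0]
opening: 0.0592
grip_force: 44.3
```

```bash
python3 st.py
```

```text
t 7.0 pos [0.5318 0.4075 0.0629] x [-1.    -0.001 -0.   ] y [-0.001  1.     0.   ] F [-2.1 -1.3  2. ] open 0.0592 grip 44.3 q6 -1.03
```

Request:
servo_tool(increments=[[[6.5,0,0,0,0],[7.5,0,0,0,0],[8.5,0,0,0,0],[8.5,0,0,0,0],[8.5,0,0,-0.5,0]]])

```text
t: 7.45
tool_pos: [0.5312, 0.4071, 0.0666]
tool_rot: [0.001, -3.14, 0.001]
contact_force: [0.1, 0.5, -0.2]
opening: 0.0851
grip_force: 0.0
```

Request:
servo_tool(increments=[[[8.5,0,0,-1.5,0],[8.5,0,0,-4,0],[8.5,0,0,-8,0],[8.5,0,0,-12,0],[8.5,0,0,-16,0]]])

```text
t: 7.95
tool_pos: [0.5317, 0.4074, 0.2305]
tool_rot: [-0.001, 3.14, 0.001]
contact_force: [0.8, -0.3, 0.1]
opening: 0.0847
grip_force: 0.0
```

Request:
servo_tool(increments=[[[8.5,0,0,-1,0],[8.5,0,0,-2,0],[8.5,0,0,-2,0],[8.5,0,0,-2,0],[8.5,0,0,-2,0]]])

```text
t: 8.45
tool_pos: [0.5308, 0.4069, 0.2447]
tool_rot: [0.001, -3.138, 0.003]
contact_force: [-0.6, -0.3, -1.5]
opening: 0.0851
grip_force: 0.0
```

```bash
python3 st.py;python3 -c "
from mw import *
d=wrist('w3');disc(d,'lid',(150,180,350,350),(0,150,105),(8,255,255),.085,60)
P=plane(d,np.array([(250,200.)]),.085);print(P)
R=cv2.Rodrigues(d['rvec'])[0];K=np.array([[d['fx'],0,d['cx']],[0,d['fy'],d['cy']],[0,0,1]])
print(cv2.projectPoints(np.array([.531,.408,.085]),d['rvec'],d['tvec'],K,None)[0].ravel())
"
```

```text
t 8.4 pos [0.5308 0.4069 0.2447] x [-1.    -0.001  0.003] y [-0.001  1.    -0.002] F [-0.6 -0.3 -1.5] open 0.0851 grip 0.0 q6 -1.03
lid c [251.7 190.3] [ 49  25 992] world [0.54   0.4088 0.085 ] minenc [0.5328 0.409 ] dia 49.0 exp<= 60
[[0.5503934 0.4070911 0.085    ]]
[250.89745769 181.74741232]
```

View pics/w3.png

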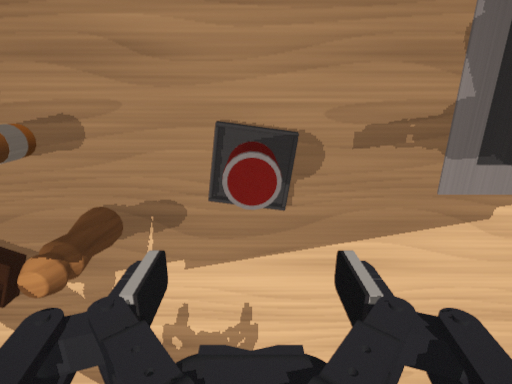

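The big tin stands in the tray, with its lid at (252,181), and looks well centred. Next is the small tin.

Request:
servo_tool(increments=[[[8.5,0.1,-2,0,0],[8.5,0.5,-7,0,0],[8.5,1,-12,0,0],[8.5,1.5,-17,0,0],[8.5,2,-22,0,0]]])

```text
t: 9.0
tool_pos: [0.5109, 0.1865, 0.246]
tool_rot: [0.002, -3.14, 0.001]
contact_force: [1.0, -1.1, -0.2]
opening: 0.0851
grip_force: 0.0
```

Request:
servo_tool(increments=[[[8.5,0.2,-5,0,0],[8.5,0.5,-10,0,0],[8.5,0.8,-15,0,0],[8.5,0.8,-20,0,0],[8.5,0.8,-24,0,0]]])

```text
t: 9.5
tool_pos: [0.5032, -0.054, 0.2464]
tool_rot: [-0.001, -3.14, -0.0]
contact_force: [0.9, -1.2, -0.4]
opening: 0.085
grip_force: 0.0
```

Request:
servo_tool(increments=[[[8.5,0,-2,0,0],[8.5,0,-3,0,0],[8.5,0,-3,0,0],[8.5,0,-3,0,0],[8.5,0,-3,0,0]]])

```text
t: 10.0
tool_pos: [0.5041, -0.0805, 0.247]
tool_rot: [0.004, -3.141, -0.001]
contact_force: [0.1, 0.3, -0.3]
opening: 0.0848
grip_force: 0.0
```

```bash
python3 st.py;python3 -c "
from mw import *
d=dict(np.load('w3.npz'));disc(d,'lid',(215,145,290,212),(0,190,105),(8,255,255),.085,60)
wrist('w4')"
```

```text
t 10.0 pos [ 0.5041 -0.0805  0.247 ] x [-1.    -0.002  0.   ] y [-0.002  1.     0.   ] F [ 0.1  0.3 -0.3] open 0.0848 grip 0.0 q6 -1.88
lid c [251.7 181.2] [  48   47 1774] world [0.5304 0.4088 0.085 ] minenc [0.531  0.4088] dia 48.8 exp<= 60
```

View pics/w4.png

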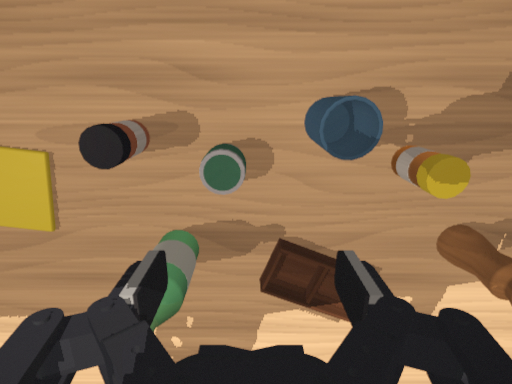

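This view shows the green lid (223,170), black lid (104,146), beaker rim (350,127), yellow lid (443,176) and part of the rack (near corners around (283,240) and (262,285)).

```bash
python3 -c "
from mw import *
d=dict(np.load('w4.npz'));h=cv2.cvtColor(d['img'],cv2.COLOR_RGB2HSV)
print(h[170,223],h[152,222],h[146,104],h[176,446],h[130,350],h[120,315],h[140,130])
disc(d,'grn',(195,140,250,200),(50,60,50),(95,255,255),.05,52)
disc(d,'blk',(75,115,135,172),(0,0,0),(180,255,45),.084,44)
disc(d,'yel',(415,150,475,205),(22,150,110),(32,255,255),.084,44)
disc(d,'beaker',(300,85,390,170),(95,80,20),(120,255,255),.09,60)
"
```

```text
[70 95 91] [ 10  25 152] [160  18  42] [ 23 195 150] [103  98  70] [103  95  86] [  9 156  90]
grn c [221.6 172.2] [  36   35 1013] world [ 0.5043 -0.1118  0.05  ] minenc [ 0.5048 -0.1117] dia 41.3 exp<= 52
blk c [104.9 145.5] [  51   45 1763] world [ 0.4692 -0.2215  0.084 ] minenc [ 0.4698 -0.2215] dia 50.1 exp<= 44
yel c [443.3 175.6] [  53   45 1810] world [0.4989 0.115  0.084 ] minenc [0.4989 0.115 ] dia 55.2 exp<= 44
beaker c [344.6 125.4] [  77   63 3789] world [0.449  0.0086 0.09  ] minenc [0.4493 0.0075] dia 73.5 exp<= 60
```

Request:
servo_tool(increments=[[[8.5,0,-1,2,0],[8.5,0,-2.5,5,0],[8.5,0,-3,9,0],[8.5,0,-3,12,0],[8.5,0,-3,13,0]]])

```text
t: 10.55
tool_pos: [0.5018, -0.1101, 0.1133]
tool_rot: [0.003, -3.135, -0.004]
contact_force: [-0.1, 0.5, -1.2]
opening: 0.0852
grip_force: 0.0
```

Request:
servo_tool(increments=[[[8.5,0,0,0,0],[8.5,0,0,0,0],[8.5,0,0,0,0],[8.5,0,0,0,0],[8.5,0,0,0,0]]])

```text
t: 11.05
tool_pos: [0.5048, -0.1119, 0.1186]
tool_rot: [-0.001, 3.139, -0.001]
contact_force: [0.1, -0.3, 1.1]
opening: 0.085
grip_force: 0.0
```

```bash
python3 st.py
```

```text
t 11.1 pos [ 0.5048 -0.1119  0.1186] x [-1.    -0.001 -0.002] y [-0.001  1.    -0.001] F [ 0.1 -0.3  1.1] open 0.085 grip 0.0 q6 -1.93
```

Request:
servo_tool(increments=[[[8.5,0,0,2,0],[8.5,0,0,4,0],[8.5,0,0,6,0],[8.5,0,0,7.5,0],[8.5,0,0,8.3,0]]])

```text
t: 11.55
tool_pos: [0.5035, -0.1115, 0.033]
tool_rot: [0.001, -3.14, -0.001]
contact_force: [-0.3, -0.1, 0.8]
opening: 0.0849
grip_force: 0.0
```

Request:
servo_tool(increments=[[[7.5,0,0,0,0],[6.5,0,0,0,0],[6,0,0,0,0],[5.5,0,0,0,0],[5,0,0,0,0]]], newtons=30)

```text
t: 12.05
tool_pos: [0.505, -0.1121, 0.0355]
tool_rot: [-0.001, 3.14, -0.001]
contact_force: [-0.3, -0.8, 3.5]
opening: 0.0514
grip_force: 31.6
```

Request:
servo_tool(increments=[[[4.5,0,0,0,0],[4.5,0,0,0,0],[4.5,0,0,0,0],[4.5,0,0,0,0],[4.5,0,0,0,0]]])

```text
t: 12.55
tool_pos: [0.5049, -0.1121, 0.0354]
tool_rot: [-0.001, 3.14, -0.001]
contact_force: [-0.5, -0.1, 5.8]
opening: 0.0511
grip_force: 31.8
```

```bash
python3 st.py
```

```text
t 12.6 pos [ 0.5049 -0.1121  0.0354] x [-1.    -0.001 -0.002] y [-0.001  1.    -0.001] F [-0.5 -0.1  5.8] open 0.0511 grip 31.8 q6 -1.93
```

Request:
servo_tool(increments=[[[4.5,0,0,-0.5,0],[4.5,0,0,-2.5,0],[4.5,0,0,-6,0],[4.5,0,0,-10,0],[4.5,0,0,-14,0]]])

```text
t: 13.05
tool_pos: [0.503, -0.1113, 0.1746]
tool_rot: [0.001, -3.139, -0.001]
contact_force: [0.9, 0.2, -1.2]
opening: 0.0514
grip_force: 31.7
```

Request:
servo_tool(increments=[[[4.5,0,1,-1.5,0],[4.5,-0.2,5,-3,0],[4.5,-0.5,9.5,-3,0],[4.5,-0.8,14,-3,0],[4.5,-1.1,18.5,-3,0]]])

```text
t: 13.55
tool_pos: [0.5137, 0.0755, 0.2026]
tool_rot: [0.001, -3.139, -0.0]
contact_force: [-0.1, -1.1, -1.1]
opening: 0.0513
grip_force: 31.9
```

Request:
servo_tool(increments=[[[4.5,-0.3,4.5,0,0],[4.5,-0.6,9,0,0],[4.5,-0.9,13.5,0,0],[4.5,-1.2,18,0,0],[4.5,-1.4,22.5,0,0]]])

```text
t: 14.05
tool_pos: [0.5272, 0.3005, 0.202]
tool_rot: [0.002, -3.139, 0.002]
contact_force: [0.6, -0.4, -0.6]
opening: 0.0514
grip_force: 31.9
```

Request:
servo_tool(increments=[[[4.5,-0.1,4,0,0],[4.5,-0.1,7,0,0],[4.5,-0.1,9,0,0],[4.5,-0.1,10.5,0,0],[4.5,-0.1,11,0,0]]])

```text
t: 14.55
tool_pos: [0.5292, 0.4091, 0.2033]
tool_rot: [0.002, -3.14, 0.001]
contact_force: [-0.2, -0.4, -0.3]
opening: 0.0512
grip_force: 31.9
```

Request:
servo_tool(increments=[[[4.5,0,0,0,0],[4.5,0,0,0,0],[4.5,0,0,0,0],[4.5,0,0,0,0],[4.5,0,0,0,0]]])

```text
t: 15.05
tool_pos: [0.5299, 0.4078, 0.2045]
tool_rot: [0.0, 3.141, 0.0]
contact_force: [0.5, -0.4, -1.7]
opening: 0.0512
grip_force: 31.9
```

```bash
python3 st.py;python3 -c "
from h import *
wrist('w5')"
```

```text
t 15.1 pos [0.5299 0.4078 0.2045] x [-1.  0. -0.] y [0. 1. 0.] F [ 0.5 -0.4 -1.7] open 0.0512 grip 31.9 q6 -1.03
```

View pics/w5.png

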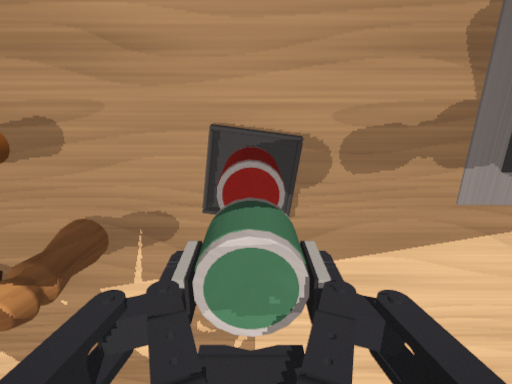

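```bash
python3 -c "
from mw import *
d=dict(np.load('w5.npz'))
disc(d,'grn',(190,245,315,340),(50,60,50),(95,255,255),.2191,52)
# red disc visible arc -> circle fit on plane z=.085
im=cv2.bilateralFilter(d['img'],5,30,3)
c,s,m,o=blob(im,(205,160,300,204),np.array((0,190,105)),np.array((8,255,255)));print(c,s)
k=max(cv2.findContours(m.astype(np.uint8),0,cv2.CHAIN_APPROX_NONE)[0],key=cv2.contourArea)[:,0]+o
k=k[k[:,1]<188]
P=plane(d,k.astype(float),.085)[:,:2]
A=np.c_[2*P,np.ones(len(P))];q=np.linalg.lstsq(A,(P**2).sum(1),rcond=None)[0];print(q[:2],'r',np.sqrt(q[2]+q[:2]@q[:2]))
"
```

```text
grn c [250.8 288. ] [  95   81 6035] world [0.5295 0.409  0.2191] minenc [0.5307 0.409 ] dia 42.3 exp<= 52
[250.50206897 185.6662069 ] [  18    8   56   36 1450]
[0.53109252 0.40877622] r 0.023993977865644413
```

Request:
servo_tool(increments=[[[4.5,-0.1,0,1.5,0],[4.5,-0.1,0,3.5,0],[4.5,-0.1,0,5.5,0],[4.5,-0.1,0,7,0],[4.5,-0.1,0,7.6,0]]])

```text
t: 15.6
tool_pos: [0.5294, 0.4075, 0.125]
tool_rot: [0.001, -3.138, 0.004]
contact_force: [-0.4, 0.3, -1.4]
opening: 0.0513
grip_force: 31.9
```

Request:
servo_tool(increments=[[[4.5,0,0,0.1,0],[4.5,0,0,0.3,0],[4.5,0,0,0.4,0],[4.5,0,0,0.5,0],[4.5,0,0,0.5,0]]])

```text
t: 16.1
tool_pos: [0.531, 0.4085, 0.1239]
tool_rot: [-0.001, 3.141, 0.001]
contact_force: [0.9, -0.1, -0.8]
opening: 0.0515
grip_force: 31.9
```

```bash
python3 st.py
```

```text
t 16.1 pos [0.531  0.4085 0.1239] x [-1.    -0.001 -0.001] y [-0.001  1.     0.   ] F [ 0.9 -0.1 -0.8] open 0.0515 grip 31.9 q6 -1.03
```

Request:
servo_tool(increments=[[[4.5,0,0,0.1,0],[4.5,0,0,0.15,0],[4.5,0,0,0.2,0],[4.5,0,0,0.2,0],[4.5,0,0,0.2,0]]])

```text
t: 16.6
tool_pos: [0.5307, 0.4083, 0.1213]
tool_rot: [0.001, -3.142, 0.0]
contact_force: [-0.1, 0.0, -1.4]
opening: 0.051
grip_force: 31.9
```

Request:
servo_tool(increments=[[[4.5,0,0,0.05,0],[4.5,0,0,0.05,0],[4.5,0,0,0.1,0],[4.5,0,0,0.1,0],[4.5,0,0,0.1,0]]])

```text
t: 17.1
tool_pos: [0.5308, 0.4083, 0.1206]
tool_rot: [-0.001, 3.141, 0.0]
contact_force: [-0.1, -1.3, 0.0]
opening: 0.0517
grip_force: 32.0
```

```bash
python3 st.py
```

```text
t 17.1 pos [0.5308 0.4083 0.1206] x [-1.    -0.001 -0.   ] y [-0.001  1.     0.   ] F [-0.1 -1.3  0. ] open 0.0517 grip 32.0 q6 -1.03
```

Request:
servo_tool(increments=[[[4.5,0,0,0.05,0],[4.5,0,0,0.05,0],[4.5,0,0,0.05,0],[4.5,0,0,0.05,0]]])

```text
t: 17.5
tool_pos: [0.531, 0.4084, 0.1205]
tool_rot: [-0.001, 3.141, 0.0]
contact_force: [-2.1, -1.7, 4.5]
opening: 0.0512
grip_force: 32.3
```

```bash
python3 st.py
```

```text
t 17.5 pos [0.531  0.4084 0.1205] x [-1.    -0.001 -0.001] y [-0.001  1.     0.   ] F [-2.1 -1.7  4.5] open 0.0512 grip 32.3 q6 -1.03
```

Request:
servo_tool(increments=[[[5.6,0,0,0,0],[6.5,0,0,0,0],[7.5,0,0,0,0],[7.5,0,0,0,0],[7.5,0,0,-0.5,0]]])

```text
t: 18.0
tool_pos: [0.5302, 0.408, 0.1238]
tool_rot: [0.001, -3.14, 0.002]
contact_force: [0.1, 1.0, -0.4]
opening: 0.0747
grip_force: 0.0
```

Request:
servo_tool(increments=[[[7.5,0,0,-1.5,0],[7.5,0,0,-4,0],[7.5,0,0,-7,0],[7.5,0,0,-10,0],[7.5,0,0,-12.5,0]]])

```text
t: 18.5
tool_pos: [0.5313, 0.4087, 0.2537]
tool_rot: [-0.001, 3.138, 0.003]
contact_force: [0.4, 0.4, 0.5]
opening: 0.0752
grip_force: 0.0
```

Request:
servo_tool(increments=[[[7.5,-0.2,-1,0,0],[7.5,-0.6,-4,0,0],[7.5,-1.4,-8,0,0],[7.5,-2.2,-12,0,0],[7.5,-3,-16,0,0]]])

```text
t: 19.0
tool_pos: [0.5606, 0.2464, 0.2494]
tool_rot: [0.002, -3.141, 0.001]
contact_force: [0.4, -0.3, -0.6]
opening: 0.0749
grip_force: 0.0
```

Request:
servo_tool(increments=[[[7.5,-0.8,-4.4,0,8],[7.5,-1.6,-8.8,0,16],[7.5,-2.4,-13.2,0,24],[7.5,-3.2,-17.6,0,32],[7.5,-3.9,-21.8,0,40]]])

```text
t: 19.5
tool_pos: [0.5996, 0.028, 0.2495]
tool_rot: [-1.083, -2.949, 0.0]
contact_force: [0.9, 0.4, -0.5]
opening: 0.0752
grip_force: 0.0
```

Request:
servo_tool(increments=[[[7.5,0,0,0,8],[7.5,0,0,0,16],[7.5,0,0,0,24],[7.5,0,0,0,32],[7.5,0,0,0,40]]])

```text
t: 20.0
tool_pos: [0.5995, 0.0298, 0.2493]
tool_rot: [-2.026, -2.401, 0.001]
contact_force: [-0.2, 0.3, -0.8]
opening: 0.0749
grip_force: 0.0
```

Request:
servo_tool(increments=[[[7.5,0,0,0,8],[7.5,0,0,0,16],[7.5,0,0,0,24],[7.5,0,0,0,30],[7.5,0,0,0,30]]])

```text
t: 20.5
tool_pos: [0.5995, 0.03, 0.2494]
tool_rot: [-2.573, -1.802, 0.001]
contact_force: [-0.3, 0.6, -1.0]
opening: 0.0749
grip_force: 0.0
```

Request:
servo_tool(increments=[[[7.5,0,0,0,0],[7.5,0,0,0,0],[7.5,0,0,0,0],[7.5,0,0,0,0],[7.5,0,0,0,0]]])

```text
t: 21.0
tool_pos: [0.6, 0.0304, 0.2498]
tool_rot: [2.573, 1.803, -0.0]
contact_force: [0.1, -0.2, 0.6]
opening: 0.0744
grip_force: 0.0
```

```bash
python3 st.py;python3 -c "
from h import *
wrist('w6')"
```

```text
t 21.0 pos [0.6    0.0304 0.2498] x [ 0.341  0.94  -0.   ] y [ 0.94  -0.341 -0.   ] F [ 0.1 -0.2  0.6] open 0.0744 grip 0.0 q6 0.27
```

View pics/w6.png

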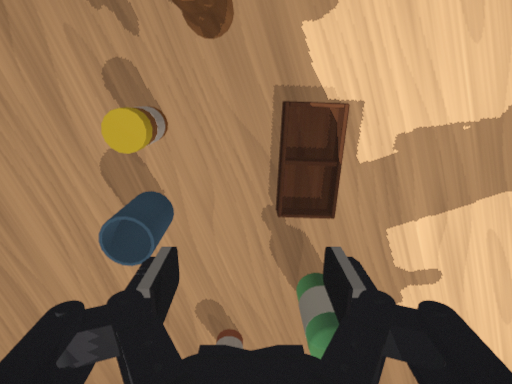

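The rack is fully visible, with its top rim corners at (283,101), (349,103), (336,218) and (277,216). The yellow lid is at (127,130) and the beaker rim at (128,240).

```bash
python3 -c "
from mw import *
d=dict(np.load('w6.npz'))
P=plane(d,np.array([(283,101),(349,103),(336,218),(277.5,216.5)]),.03)[:,:2];print(P.round(4),np.linalg.norm(np.roll(P,1,0)-P,axis=1).round(4))
c=P.mean(0);v=(P[0]+P[1]-P[2]-P[3]);v/=np.linalg.norm(v);print('c',c,'ang y',np.degrees(np.arctan2(v[1],v[0])),'bays',c+v*.03375,c-v*.03375)
rect(d,'rack',(265,90,360,225),(0,0,0),(180,255,80),.03)
disc(d,'yel',(90,95,170,165),(22,150,110),(32,255,255),.084,44)
disc(d,'beaker',(90,180,180,262),(95,80,20),(120,255,255),.09,60)
"
```

```text
[[ 0.66    0.0908]
 [ 0.7286  0.0636]
 [ 0.6794 -0.0665]
 [ 0.6105 -0.0393]] [0.1392 0.0738 0.1391 0.0741]
c [0.66962517 0.01217634] ang y 69.21745950568678 bays [0.68160042 0.04373036] [ 0.65764993 -0.01937768]
rack c [307.5 161.6] [  65  117 6540] mean [0.6658 0.0142] rect [0.6681 0.013 ] [0.1387 0.0743] edge ang -21.9
yel c [126.2 129.6] [  51   46 1845] world [0.5041 0.1201 0.084 ] minenc [0.5041 0.1191] dia 49.8 exp<= 44
beaker c [136.6 228.1] [  73   70 3507] world [0.4692 0.0245 0.09  ] minenc [0.4703 0.0221] dia 97.3 exp<= 60
```

Request:
servo_tool(increments=[[[7.5,1,-2.5,0,0],[7.5,2.5,-6,0,0],[7.5,4,-10,0,0],[7.5,4.9,-12.4,2,0],[7.5,4.9,-12.4,5,0]]])

```text
t: 21.55
tool_pos: [0.4998, 0.1208, 0.2019]
tool_rot: [2.568, 1.806, 0.008]
contact_force: [0.6, 0.2, 0.3]
opening: 0.0749
grip_force: 0.0
```

Request:
servo_tool(increments=[[[7.5,0,0,2,0],[7.5,0,0,4,0],[7.5,0,0,5,0],[7.5,0,0,5,0],[7.5,0,0,5,0]]])

```text
t: 22.05
tool_pos: [0.5007, 0.1188, 0.1506]
tool_rot: [2.573, 1.802, 0.001]
contact_force: [-0.2, -1.2, -0.8]
opening: 0.0751
grip_force: 0.0
```

```bash
python3 st.py;python3 -c "
from h import *
wrist('w7')"
```

```text
t 22.1 pos [0.5007 0.1188 0.1506] x [0.341 0.94  0.   ] y [ 0.94  -0.341  0.001] F [-0.2 -1.2 -0.8] open 0.0751 grip 0.0 q6 0.44
```

View pics/w7.png

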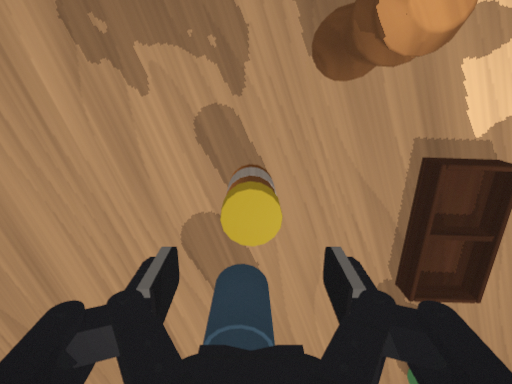

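The jar lid (251,215) is centred between the open fingers.

```bash
python3 -c "
from h import *
d=dict(np.load('w7.npz'));print(plane(d,np.array([(251.,215)]),.084))"
```

```text
[[0.50198752 0.12185273 0.084     ]]
```

Request:
servo_tool(increments=[[[7.5,0,0,2,0],[7.5,0,0,4,0],[7.5,0,0,6,0],[7.5,0,0,7.4,0],[7.5,0,0,7.8,0]]])

```text
t: 22.6
tool_pos: [0.4997, 0.1186, 0.0709]
tool_rot: [-2.572, -1.802, 0.002]
contact_force: [-1.1, -0.2, -0.1]
opening: 0.0752
grip_force: 0.0
```

Request:
servo_tool(increments=[[[6.5,0,0,0,0],[5.5,0,0,0,0],[5,0,0,0,0],[4.6,0,0,0,0],[4.2,0,0,0,0]]], newtons=30)

```text
t: 23.1
tool_pos: [0.5009, 0.1188, 0.0728]
tool_rot: [2.572, 1.802, 0.002]
contact_force: [-0.5, -0.2, 3.2]
opening: 0.043
grip_force: 30.6
```

Request:
servo_tool(increments=[[[3.8,0,0,0,0],[3.8,0,0,0,0],[3.8,0,0,0,0],[3.8,0,0,0,0],[3.8,0,0,0,0]]])

```text
t: 23.6
tool_pos: [0.5009, 0.1188, 0.0728]
tool_rot: [2.572, 1.802, 0.002]
contact_force: [0.2, -1.3, 6.2]
opening: 0.0433
grip_force: 30.8
```

```bash
python3 st.py
```

```text
t 23.6 pos [0.5009 0.1188 0.0728] x [0.341 0.94  0.001] y [ 0.94  -0.341  0.001] F [ 0.2 -1.3  6.2] open 0.0433 grip 30.8 q6 0.44
```

Request:
servo_tool(increments=[[[3.8,0,0,-0.5,0],[3.8,0,0,-2,0],[3.8,0,0,-4,0],[3.8,0,0,-6,0],[3.8,0,0,-7.5,0]]])

```text
t: 24.1
tool_pos: [0.5005, 0.1188, 0.1487]
tool_rot: [2.572, 1.802, 0.002]
contact_force: [1.1, 0.2, -1.6]
opening: 0.0431
grip_force: 30.8
```

Request:
servo_tool(increments=[[[3.8,-0.1,2,0,0],[3.8,-0.3,6,0,0],[3.8,-0.5,10,0,0],[3.8,-0.7,14,0,0],[3.8,-0.9,17.5,0,0]]])

```text
t: 24.6
tool_pos: [0.663, 0.0497, 0.147]
tool_rot: [-2.573, -1.802, 0.0]
contact_force: [0.4, 0.3, -1.4]
opening: 0.043
grip_force: 30.9
```

Request:
servo_tool(increments=[[[3.8,-0.1,1.5,0,0],[3.8,-0.1,2,0,0],[3.8,-0.1,2,0,0],[3.8,-0.1,2,0,0],[3.8,-0.1,2,0,0]]])

```text
t: 25.1
tool_pos: [0.6791, 0.0434, 0.1468]
tool_rot: [-2.572, -1.804, 0.001]
contact_force: [1.0, 0.3, -1.6]
opening: 0.0431
grip_force: 31.1
```

Request:
servo_tool(increments=[[[3.8,0,0,0,0],[3.8,0,0,0,0],[3.8,0,0,0,0]]])

```text
t: 25.4
tool_pos: [0.6798, 0.043, 0.1469]
tool_rot: [2.573, 1.803, 0.0]
contact_force: [-0.2, -0.1, -0.7]
opening: 0.0428
grip_force: 31.1
```

```bash
python3 st.py;python3 -c "
from h import *
wrist('w8')"
```

```text
t 25.4 pos [0.6798 0.043  0.1469] x [0.341 0.94  0.   ] y [ 0.94  -0.341  0.   ] F [-0.2 -0.1 -0.7] open 0.0428 grip 31.1 q6 0.3
```

View pics/w8.png

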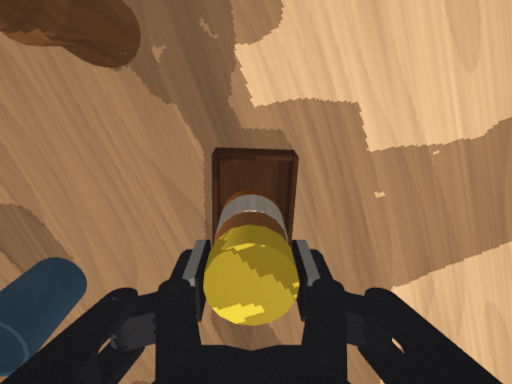

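The near rack rim corners are at (213,149) and (298,151), and the lid centre is at (252,276).

```bash
python3 -c "
from h import *
d=dict(np.load('w8.npz'));P=plane(d,np.array([(213,149),(298,151.)]),.03)[:,:2];v=P[1]-P[0];print(np.linalg.norm(v));v/=np.linalg.norm(v);n=np.array([v[1],-v[0]]);print('bay',P.mean(0)+n*.03625,'dir',np.degrees(np.arctan2(v[1],v[0])))
print(plane(d,np.array([(252,276.)]),.158))"
```

```text
0.07000786011517102
bay [0.68403854 0.04577368] dir -21.310315210175094
[[0.68236396 0.04831048 0.158     ]]
```

Request:
servo_tool(increments=[[[3.8,-0.1,0.2,1,0],[3.8,-0.1,0.2,2.5,0],[3.8,-0.1,0.2,4,0],[3.8,-0.1,0.2,5.5,0],[3.8,-0.1,0.2,6.2,0]]])

```text
t: 25.95
tool_pos: [0.6798, 0.0412, 0.0811]
tool_rot: [-2.57, -1.801, 0.006]
contact_force: [-0.4, -0.2, -1.8]
opening: 0.043
grip_force: 31.1
```

Request:
servo_tool(increments=[[[3.8,0,0,0.1,0],[3.8,0,0,0.3,0],[3.8,0,0,0.4,0],[3.8,0,0,0.5,0],[3.8,0,0,0.5,0]]])

```text
t: 26.45
tool_pos: [0.6819, 0.0412, 0.0804]
tool_rot: [2.572, 1.803, 0.001]
contact_force: [-0.2, 0.1, -1.4]
opening: 0.0429
grip_force: 31.1
```

```bash
python3 st.py
```

```text
t 26.4 pos [0.6819 0.0412 0.0804] x [0.341 0.94  0.   ] y [ 0.94  -0.341  0.001] F [-0.2  0.1 -1.4] open 0.0429 grip 31.1 q6 0.3
```

Request:
servo_tool(increments=[[[3.8,0,0,0.1,0],[3.8,0,0,0.15,0],[3.8,0,0,0.2,0],[3.8,0,0,0.2,0],[3.8,0,0,0.2,0]]])

```text
t: 26.95
tool_pos: [0.6816, 0.0412, 0.0779]
tool_rot: [2.573, 1.803, 0.0]
contact_force: [0.1, -0.7, -1.8]
opening: 0.0427
grip_force: 31.2
```

Request:
servo_tool(increments=[[[3.8,0,0,0.05,0],[3.8,0,0,0.1,0],[3.8,0,0,0.1,0],[3.8,0,0,0.1,0],[3.8,0,0,0.1,0]]])

```text
t: 27.45
tool_pos: [0.6817, 0.0412, 0.0779]
tool_rot: [2.573, 1.803, 0.0]
contact_force: [-2.8, -0.5, 5.5]
opening: 0.043
grip_force: 31.6
```

```bash
python3 st.py
```

```text
t 27.4 pos [0.6817 0.0412 0.0779] x [ 0.341  0.94  -0.   ] y [ 0.94  -0.341  0.   ] F [-2.8 -0.5  5.5] open 0.043 grip 31.6 q6 0.3
```

Request:
servo_tool(increments=[[[4.8,0,0,0,0],[6,0,0,0,0],[7,0,0,0,0],[7,0,0,0,0],[7,0,0,-0.5,0]]])

```text
t: 27.95
tool_pos: [0.6809, 0.0412, 0.0808]
tool_rot: [-2.572, -1.802, 0.002]
contact_force: [0.0, 0.1, -0.2]
opening: 0.0699
grip_force: 0.0
```

Request:
servo_tool(increments=[[[7,0,0,-1.5,0],[7,0,0,-5,0],[7,0,0,-9,0],[7,0,0,-13,0],[7,0,0,-17,0]]])

```text
t: 28.45
tool_pos: [0.6816, 0.0412, 0.2552]
tool_rot: [2.572, 1.802, 0.002]
contact_force: [-0.4, -0.1, 0.1]
opening: 0.0697
grip_force: 0.0
```

Request:
servo_tool(increments=[[[7,-1,-0.3,0,0],[7,-5,-1.7,0,0],[7,-9.5,-3.3,0,0],[7,-14,-4.8,0,0],[7,-18.5,-6.4,0,0]]])

```text
t: 28.95
tool_pos: [0.5569, -0.112, 0.2525]
tool_rot: [2.571, 1.803, 0.001]
contact_force: [0.4, -0.2, 1.0]
opening: 0.07
grip_force: 0.0
```

Request:
servo_tool(increments=[[[7,-4.5,-1.5,0,0],[7,-8.5,-3,0,0],[7,-11.5,-4.2,0,0],[7,-13.5,-4.7,0,0],[7,-13.5,-4.7,0,0]]])

```text
t: 29.45
tool_pos: [0.4667, -0.2235, 0.2525]
tool_rot: [2.575, 1.797, -0.0]
contact_force: [-0.3, 0.6, 0.0]
opening: 0.0703
grip_force: 0.0
```

Request:
servo_tool(increments=[[[7,0,0,1,0],[7,0,0,4,0],[7,0,0,7,0],[7,0,0,9,0],[7,0,0,9.5,0]]])

```text
t: 29.95
tool_pos: [0.4668, -0.2194, 0.1529]
tool_rot: [-2.566, -1.802, 0.003]
contact_force: [-0.7, -0.7, -0.1]
opening: 0.0701
grip_force: 0.0
```

Request:
servo_tool(increments=[[[7,0,0,0,0],[7,0,0,0,0],[7,0,0,0,0],[7,0,0,0,0],[7,0,0,0,0]]])

```text
t: 30.45
tool_pos: [0.4684, -0.222, 0.1577]
tool_rot: [2.572, 1.802, 0.001]
contact_force: [-0.4, 0.4, 0.3]
opening: 0.0696
grip_force: 0.0
```

```bash
python3 st.py;python3 -c "
from mw import *
d=wrist('w9');disc(d,'blk',(150,140,350,245),(0,0,0),(180,255,45),.084,44)"
```

```text
t 30.4 pos [ 0.4684 -0.222   0.1577] x [ 0.341  0.94  -0.   ] y [ 0.94  -0.341  0.002] F [-0.4  0.4  0.3] open 0.0696 grip 0.0 q6 -0.24
blk c [255.7 214.4] [  59   61 2815] world [ 0.4721 -0.2225  0.084 ] minenc [ 0.4717 -0.2229] dia 48.1 exp<= 44
```

View pics/w9.png

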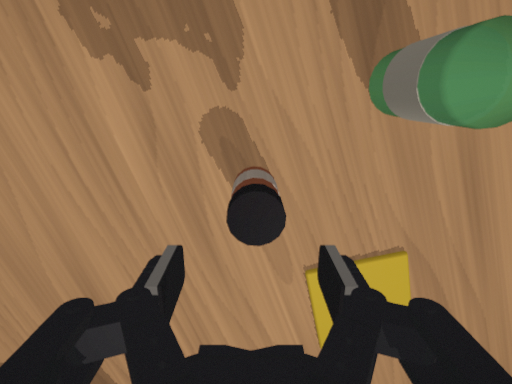

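The black lid (256,215) is nearly centred between the fingers, about 3 mm towards tool +y.

Request:
servo_tool(increments=[[[7,0,0.3,2,0],[7,0,0.3,4,0],[7,0,0.3,6,0],[7,0,0.3,7.8,0],[7,0,0.3,8.4,0]]])

```text
t: 31.0
tool_pos: [0.4696, -0.222, 0.0708]
tool_rot: [-2.57, -1.801, 0.002]
contact_force: [0.1, 0.0, 0.3]
opening: 0.0701
grip_force: 0.0
```

Request:
servo_tool(increments=[[[6.5,0,0,0,0],[5.5,0,0,0,0],[5,0,0,0,0],[4.6,0,0,0,0],[4.2,0,0,0,0]]], newtons=30)

```text
t: 31.5
tool_pos: [0.4715, -0.2232, 0.0741]
tool_rot: [2.571, 1.802, 0.001]
contact_force: [-0.3, 0.4, 4.3]
opening: 0.0431
grip_force: 30.4
```

Request:
servo_tool(increments=[[[3.8,0,0,0,0],[3.8,0,0,0,0],[3.8,0,0,0,0],[3.8,0,0,0,0],[3.8,0,0,0,0]]])

```text
t: 32.0
tool_pos: [0.4715, -0.2233, 0.074]
tool_rot: [2.571, 1.802, 0.001]
contact_force: [0.0, 0.1, 5.4]
opening: 0.0432
grip_force: 30.6
```

```bash
python3 st.py
```

```text
t 32.0 pos [ 0.4715 -0.2233  0.074 ] x [ 0.341  0.94  -0.   ] y [ 0.94  -0.341  0.002] F [0.  0.1 5.4] open 0.0432 grip 30.6 q6 -0.24
```

Request:
servo_tool(increments=[[[3.8,0,0,-0.5,0],[3.8,0,0,-2,0],[3.8,0,0,-5,0],[3.8,0,0,-8,0],[3.8,0,0,-9,0]]])

```text
t: 32.5
tool_pos: [0.4724, -0.2238, 0.167]
tool_rot: [2.568, 1.799, 0.004]
contact_force: [0.4, -0.2, -0.7]
opening: 0.0433
grip_force: 30.9
```

Request:
servo_tool(increments=[[[3.8,1,0.4,0,0],[3.8,4.5,1.9,0,0],[3.8,9,3.7,0,0],[3.8,13.5,5.6,0,0],[3.8,17.5,7.3,0,0]]])

```text
t: 33.0
tool_pos: [0.5994, -0.0804, 0.1603]
tool_rot: [-2.57, -1.802, 0.003]
contact_force: [-0.3, -1.3, -0.5]
opening: 0.0431
grip_force: 31.0
```

Request:
servo_tool(increments=[[[3.8,3.5,1.4,0,0],[3.8,6,2.5,0,0],[3.8,7.5,3.2,0,0],[3.8,8.1,3.4,0,0],[3.8,8.1,3.4,0,0]]])

```text
t: 33.5
tool_pos: [0.6583, -0.0183, 0.1616]
tool_rot: [-2.571, -1.803, 0.003]
contact_force: [-1.1, 0.4, -1.5]
opening: 0.0432
grip_force: 30.9
```

Request:
servo_tool(increments=[[[3.8,0,0,0,0],[3.8,0,0,0,0],[3.8,0,0,0,0],[3.8,0,0,0,0],[3.8,0,0,0,0]]])

```text
t: 34.0
tool_pos: [0.6586, -0.019, 0.163]
tool_rot: [2.573, 1.802, 0.0]
contact_force: [0.3, -0.1, -0.9]
opening: 0.0429
grip_force: 30.9
```

```bash
python3 st.py;python3 -c "
from mw import *
d=wrist('w10')"
```

```text
t 34.0 pos [ 0.6586 -0.019   0.163 ] x [0.342 0.94  0.   ] y [ 0.94  -0.342  0.   ] F [ 0.3 -0.1 -0.9] open 0.0429 grip 30.9 q6 0.21
```

View pics/w10.png

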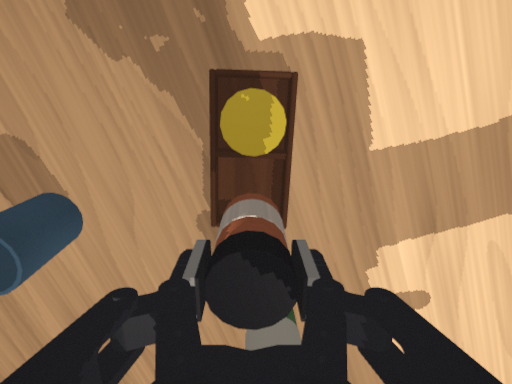

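The yellow jar stands in the far bay with its lid at (253,122). The rack near corners are (211,70) and (297,72), and the divider is at row 156.

```bash
python3 -c "
from h import *
d=dict(np.load('w10.npz'));P=plane(d,np.array([(211,70),(298,72.)]),.03)[:,:2];v=P[1]-P[0];print(np.linalg.norm(v));v/=np.linalg.norm(v);n=np.array([v[1],-v[0]]);print('bays',P.mean(0)+n*.03625,P.mean(0)+n*.10375)
q=plane(d,np.array([(217,156),(289,156.)]),.03)[:,:2];print('divider mid',q.mean(0),'-> bay',q.mean(0)+n*.03375)
print('yellow',plane(d,np.array([(253,122.)]),.089),'blk lid',plane(d,np.array([(252,280.)]),.173))"
```

```text
0.07043048234802439
bays [0.68310669 0.04172856] [ 0.6586581  -0.02118818]
divider mid [0.671437   0.01058839] -> bay [ 0.6592127  -0.02086998]
yellow [[0.68264071 0.04271637 0.089     ]] blk lid [[ 0.66022744 -0.01631816  0.173     ]]
```

Request:
servo_tool(increments=[[[3.8,-0.25,0,1.5,0],[3.8,-0.25,0,3.5,0],[3.8,-0.25,0,5.5,0],[3.8,-0.25,0,7,0],[3.8,-0.25,0,7.6,0]]])

```text
t: 34.55
tool_pos: [0.6562, -0.0209, 0.0836]
tool_rot: [-2.57, -1.801, 0.005]
contact_force: [0.2, 0.2, -1.8]
opening: 0.0428
grip_force: 30.9
```

Request:
servo_tool(increments=[[[3.8,0,0,0.1,0],[3.8,0,0,0.3,0],[3.8,0,0,0.4,0],[3.8,0,0,0.5,0],[3.8,0,0,0.5,0]]])

```text
t: 35.05
tool_pos: [0.6582, -0.021, 0.0823]
tool_rot: [2.572, 1.802, 0.001]
contact_force: [0.1, 0.1, -1.1]
opening: 0.043
grip_force: 30.9
```

Request:
servo_tool(increments=[[[3.8,0,0,0.05,0],[3.8,0,0,0.1,0],[3.8,0,0,0.15,0],[3.8,0,0,0.15,0],[3.8,0,0,0.15,0]]])

```text
t: 35.55
tool_pos: [0.6579, -0.021, 0.0802]
tool_rot: [-2.573, -1.803, 0.0]
contact_force: [-0.9, 0.4, -0.6]
opening: 0.0431
grip_force: 30.9
```

```bash
python3 st.py
```

```text
t 35.5 pos [ 0.6579 -0.021   0.0802] x [ 0.341  0.94  -0.   ] y [ 0.94  -0.341 -0.   ] F [-0.9  0.4 -0.6] open 0.0431 grip 30.9 q6 0.2
```

Request:
servo_tool(increments=[[[3.8,0,0,0.05,0],[3.8,0,0,0.1,0],[3.8,0,0,0.15,0],[3.8,0,0,0.15,0],[3.8,0,0,0.15,0]]])

```text
t: 36.05
tool_pos: [0.658, -0.021, 0.0791]
tool_rot: [2.573, 1.803, 0.0]
contact_force: [-0.9, -0.4, 0.7]
opening: 0.043
grip_force: 31.2
```

```bash
python3 st.py
```

```text
t 36.0 pos [ 0.658  -0.021   0.0791] x [0.341 0.94  0.   ] y [ 0.94  -0.341  0.   ] F [-0.9 -0.4  0.7] open 0.043 grip 31.2 q6 0.2
```

Request:
servo_tool(increments=[[[3.8,0,0,0.05,0],[3.8,0,0,0.05,0],[4.8,0,0,0.05,0],[6,0,0,0.05,0],[7,0,0,0.05,0]]])

```text
t: 36.55
tool_pos: [0.6579, -0.021, 0.0779]
tool_rot: [-2.573, -1.803, 0.0]
contact_force: [0.4, 0.2, -0.1]
opening: 0.0697
grip_force: 0.0
```

Request:
servo_tool(increments=[[[7,0,0,0,0],[7,0,0,-1.5,0],[7,0,0,-5,0],[7,0,0,-9,0],[7,0,0,-13,0]]])

```text
t: 37.05
tool_pos: [0.6578, -0.021, 0.2107]
tool_rot: [2.573, 1.803, 0.001]
contact_force: [-0.0, 0.4, -0.2]
opening: 0.07
grip_force: 0.0
```

Request:
servo_tool(increments=[[[8.5,-0.2,-1,-2,0],[8.5,-0.9,-5,-3,0],[8.5,-1.7,-9.5,-3,0],[8.5,-2.5,-14,-3,0],[8.5,-3.2,-18,-3,0]]])

```text
t: 37.55
tool_pos: [0.4762, 0.0107, 0.2395]
tool_rot: [2.572, 1.802, 0.002]
contact_force: [0.1, 0.5, 0.8]
opening: 0.0848
grip_force: 0.0
```

Request:
servo_tool(increments=[[[8.5,-0.2,-1.5,0,0],[8.5,-0.3,-2,0,0],[8.5,-0.3,-2,0,0],[8.5,-0.3,-2,0,0],[8.5,-0.3,-2,0,0]]])

```text
t: 38.05
tool_pos: [0.4588, 0.0142, 0.2385]
tool_rot: [2.573, 1.802, 0.0]
contact_force: [-0.4, 0.0, -0.6]
opening: 0.0854
grip_force: 0.0
```

Request:
servo_tool(increments=[[[8.5,0,0,0,0],[8.5,0,0,0,0],[8.5,0,0,0,0],[8.5,0,0,0,0]]])

```text
t: 38.45
tool_pos: [0.4581, 0.0144, 0.2382]
tool_rot: [-2.573, -1.803, 0.0]
contact_force: [0.2, 0.3, 0.1]
opening: 0.0848
grip_force: 0.0
```

```bash
python3 st.py;python3 -c "
from mw import *
d=wrist('w11')
print(plane(dict(np.load('w4.npz')),np.array([(350,127.)]),.09),plane(dict(np.load('w6.npz')),np.array([(128,240.)]),.09))"
```

```text
t 38.5 pos [0.4581 0.0144 0.2382] x [ 0.341  0.94  -0.   ] y [ 0.94  -0.341 -0.   ] F [0.2 0.3 0.1] open 0.0848 grip 0.0 q6 0.22
[[0.45050745 0.01374316 0.09      ]] [[0.4541307  0.01513012 0.09      ]]
```

View pics/w11.png

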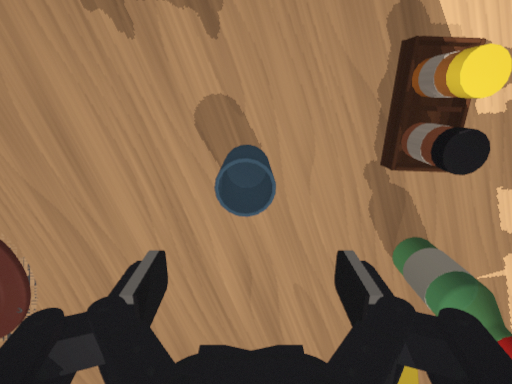

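Both jars stand upright in the rack, and the beaker rim centre is at (246,187). That was the 14th picture, so from here on I work from measurements only.

```bash
python3 -c "
from h import *
d=dict(np.load('w11.npz'));P=plane(d,np.array([(246,187.)]),.09)[0];print(P)
e=P-[.4581,.0144,.09];print('toolx',e@[.341,.94,0],'tooly',e@[.94,-.341,0])
# held-out check of bystanders/board from top at end
"
```

```text
[0.45320266 0.01496753 0.09      ]
toolx -0.001136518446446929 tooly -0.004797024408578908
```

Request:
servo_tool(increments=[[[8.5,0,-0.5,2,0],[8.5,0,-0.5,5,0],[8.5,0,-0.5,8,0],[8.5,0,-0.5,9.5,0],[8.5,0,-0.5,9.5,0]]])

```text
t: 39.0
tool_pos: [0.4513, 0.0163, 0.1403]
tool_rot: [-2.57, -1.801, 0.007]
contact_force: [-0.5, -0.3, 0.6]
opening: 0.0851
grip_force: 0.0
```

Request:
servo_tool(increments=[[[8.5,0,0,1.5,0],[8.5,0,0,3.5,0],[8.5,0,0,5.5,0],[8.5,0,0,7.5,0],[8.5,0,0,8.2,0]]])

```text
t: 39.5
tool_pos: [0.4529, 0.0161, 0.0606]
tool_rot: [-2.572, -1.802, 0.002]
contact_force: [-1.9, 1.1, 0.1]
opening: 0.0852
grip_force: 0.0
```

Request:
servo_tool(increments=[[[8,0,0,0,0],[7.2,0,0,0,0],[6.6,0,0,0,0],[6.2,0,0,0,0],[5.6,0,0,0,0]]], newtons=30)

```text
t: 40.0
tool_pos: [0.4539, 0.016, 0.0624]
tool_rot: [2.572, 1.802, 0.002]
contact_force: [-1.8, 0.3, 4.8]
opening: 0.0578
grip_force: 31.6
```

Request:
servo_tool(increments=[[[5.4,0,0,0,0],[5.4,0,0,0,0],[5.4,0,0,0,0],[5.4,0,0,0,0],[5.4,0,0,0,0]]])

```text
t: 40.5
tool_pos: [0.454, 0.016, 0.0624]
tool_rot: [2.572, 1.802, 0.001]
contact_force: [-2.3, 0.4, 5.7]
opening: 0.0583
grip_force: 31.8
```

```bash
python3 st.py
```

```text
t 40.5 pos [0.454  0.016  0.0624] x [0.341 0.94  0.   ] y [ 0.94  -0.341  0.001] F [-2.3  0.4  5.7] open 0.0583 grip 31.8 q6 0.22
```

Request:
servo_tool(increments=[[[5.4,0,0,-0.5,0],[5.4,0,0,-2,0],[5.4,0,0,-5,0],[5.4,0,0,-8,0],[5.4,0,0,-10,0]]])

```text
t: 41.0
tool_pos: [0.4536, 0.016, 0.163]
tool_rot: [2.572, 1.802, 0.002]
contact_force: [0.5, -0.7, -2.4]
opening: 0.0582
grip_force: 33.3
```

Request:
servo_tool(increments=[[[5.4,-1,0.6,0,0],[5.4,-4.3,2.6,0,0],[5.4,-8.1,4.9,0,0],[5.4,-11.9,7.2,0,0],[5.4,-15.7,9.5,0,0]]])

```text
t: 41.5
tool_pos: [0.4879, -0.1658, 0.159]
tool_rot: [-2.571, -1.801, 0.002]
contact_force: [0.3, 1.3, -1.7]
opening: 0.0576
grip_force: 33.1
```

Request:
servo_tool(increments=[[[5.4,-3.8,2.3,0,0],[5.4,-7.6,4.6,0,0],[5.4,-11.4,6.9,0,0],[5.4,-15.2,9.2,0,0],[5.4,-18.2,11,0,0]]])

```text
t: 42.0
tool_pos: [0.5289, -0.3752, 0.1584]
tool_rot: [-2.572, -1.799, 0.002]
contact_force: [0.6, 0.6, -2.0]
opening: 0.0582
grip_force: 33.2
```

Request:
servo_tool(increments=[[[5.4,-1.2,0.8,0,0],[5.4,-1.9,1.3,0,0],[5.4,-1.9,1.3,0,0],[5.4,-1.9,1.3,0,0],[5.4,-1.9,1.3,0,0]]])

```text
t: 42.5
tool_pos: [0.536, -0.3934, 0.1611]
tool_rot: [-2.571, -1.804, -0.0]
contact_force: [-0.7, 0.3, -3.2]
opening: 0.0581
grip_force: 33.4
```

Request:
servo_tool(increments=[[[5.4,0,0,0,0],[5.4,0,0,0,0],[5.4,0,0,0,0],[5.4,0,0,0,0],[5.4,0,0,0,0]]])

```text
t: 43.0
tool_pos: [0.536, -0.3948, 0.1613]
tool_rot: [2.573, 1.803, -0.0]
contact_force: [-0.1, 0.7, -2.8]
opening: 0.0577
grip_force: 33.4
```

```bash
python3 st.py;python3 -c "
from mw import *
d=wrist('w12');im=cv2.bilateralFilter(d['img'],5,30,3)
c,s,m,o=blob(im,(0,0,512,384),np.array((20,150,80)),np.array((32,255,255)));print(s)
k=max(cv2.findContours(m.astype(np.uint8),0,cv2.CHAIN_APPROX_NONE)[0],key=cv2.contourArea)
k=cv2.approxPolyDP(k,4,True)[:,0];print(np.c_[k,plane(d,k.astype(float),.008)[:,:2].round(4)])
"
```

```text
t 43.0 pos [ 0.536  -0.3948  0.1613] x [ 0.341  0.94  -0.   ] y [ 0.94  -0.341  0.   ] F [-0.1  0.7 -2.8] open 0.0577 grip 33.4 q6 -0.4
[ 184  116  132  111 8483]
[[296.     116.       0.597   -0.3476]
 [184.     143.       0.4907  -0.3351]
 [206.     218.       0.4807  -0.4127]
 [223.     193.       0.5069  -0.3937]
 [255.     185.       0.5396  -0.3967]
 [278.     195.       0.5576  -0.4143]
 [296.     226.       0.5645  -0.4526]
 [315.     221.       0.5844  -0.4539]]
```

Request:
servo_tool(increments=[[[5.4,0,0.1,1.5,0],[5.4,0,0.1,4,0],[5.4,0,0.1,6,0],[5.4,0,0.1,7.7,0],[5.4,0,0.1,8.2,0]]])

```text
t: 43.55
tool_pos: [0.5354, -0.3938, 0.0755]
tool_rot: [-2.569, -1.8, 0.002]
contact_force: [-0.5, -0.5, -2.0]
opening: 0.0582
grip_force: 33.3
```

Request:
servo_tool(increments=[[[5.4,0,0,0.1,0],[5.4,0,0,0.3,0],[5.4,0,0,0.5,0],[5.4,0,0,0.6,0],[5.4,0,0,0.6,0]]])

```text
t: 44.05
tool_pos: [0.5372, -0.3953, 0.0738]
tool_rot: [2.572, 1.802, 0.0]
contact_force: [-0.1, -0.8, -3.8]
opening: 0.0578
grip_force: 33.4
```

Request:
servo_tool(increments=[[[5.4,0,0,0.05,0],[5.4,0,0,0.1,0],[5.4,0,0,0.15,0],[5.4,0,0,0.15,0],[5.4,0,0,0.15,0]]])

```text
t: 44.55
tool_pos: [0.5369, -0.3952, 0.0718]
tool_rot: [-2.573, -1.803, 0.0]
contact_force: [-0.2, -0.2, -2.7]
opening: 0.058
grip_force: 33.3
```

```bash
python3 st.py
```

```text
t 44.5 pos [ 0.5369 -0.3952  0.0718] x [0.341 0.94  0.   ] y [ 0.94  -0.341 -0.   ] F [-0.2 -0.2 -2.7] open 0.058 grip 33.3 q6 -0.4
```

Request:
servo_tool(increments=[[[5.4,0,0,0.05,0],[5.4,0,0,0.1,0],[5.4,0,0,0.15,0],[5.4,0,0,0.2,0],[5.4,0,0,0.2,0]]])

```text
t: 45.05
tool_pos: [0.537, -0.3953, 0.0706]
tool_rot: [2.573, 1.803, -0.0]
contact_force: [-2.0, 1.9, 2.9]
opening: 0.0576
grip_force: 33.9
```

```bash
python3 st.py
```

```text
t 45.0 pos [ 0.537  -0.3953  0.0706] x [ 0.341  0.94  -0.   ] y [ 0.94  -0.341  0.   ] F [-2.   1.9  2.9] open 0.0576 grip 33.9 q6 -0.4
```

Contact made. I release the beaker, retreat upward, and check everything by measurement.

Request:
servo_tool(increments=[[[6.2,0,0,0,0],[7.2,0,0,0,0],[8.2,0,0,0,0],[8.2,0,0,0,0],[8.2,0,0,-0.5,0]]])

```text
t: 45.55
tool_pos: [0.5365, -0.3948, 0.074]
tool_rot: [-2.572, -1.802, 0.0]
contact_force: [-0.6, 0.0, -0.5]
opening: 0.0821
grip_force: 0.0
```

Request:
servo_tool(increments=[[[8.2,0,0,-1.5,0],[8.2,0,0,-5,0],[8.2,0,0,-9,0],[8.2,0,0,-13,0],[8.2,0,0,-17,0]]])

```text
t: 46.05
tool_pos: [0.537, -0.3952, 0.2482]
tool_rot: [2.571, 1.802, 0.001]
contact_force: [0.9, -0.2, 0.1]
opening: 0.0823
grip_force: 0.0
```

Request:
servo_tool(increments=[[[8.2,0,0,0,0],[8.2,0,0,0,0],[8.2,0,0,0,0],[8.2,0,0,0,0],[8.2,0,0,0,0]]])

```text
t: 46.55
tool_pos: [0.5364, -0.3947, 0.2429]
tool_rot: [-2.57, -1.801, 0.001]
contact_force: [0.1, 0.7, 0.7]
opening: 0.082
grip_force: 0.0
```

```bash
python3 st.py;python3 -c "
from mw import *
from station import ctrl
d=wrist('w13');im=cv2.bilateralFilter(d['img'],5,30,3)
disc(d,'beaker',(180,120,330,260),(95,60,15),(125,255,255),.098,60)
rect(d,'board+',(100,60,400,260),(20,150,80),(32,255,255),.008)
t=ctrl.get_image('top');cv2.imwrite('pics/t2.png',t['img'][:,:,::-1]);t0=dict(np.load('top0.npz'))
for dd,n in((t0,'before'),(t,'now')):
  print(n);disc(dd,'soapcap',(295,135,325,165),(0,200,150),(6,255,255),.185,40)
disc(t,'grn',(95,165,150,225),(34,50,40),(95,255,120),.135,52)
disc(t,'yel',(215,120,275,180),(20,190,100),(28,255,255),.089,44)
diff=cv2.absdiff(t['img'],t0['img']).max(2)
print('mill diff',diff[150:178,168:192].mean(),'empty wood ref',diff[240:260,300:340].mean())
"
```

```text
t 46.5 pos [ 0.5364 -0.3947  0.2429] x [0.341 0.94  0.001] y [ 0.94  -0.341 -0.003] F [0.1 0.7 0.7] open 0.082 grip 0.0 q6 -0.4
beaker c [251.1 183. ] [  61   72 3320] world [ 0.5376 -0.3908  0.098 ] minenc [ 0.537  -0.3905] dia 70.8 exp<= 60
board+ c [253.9 151. ] [ 104  102 4463] mean [ 0.5454 -0.3786] rect [ 0.5376 -0.3945] [0.1096 0.1095] edge ang -7.0
before
soapcap c [307.3 147.1] [ 9  9 64] world [ 0.6212 -0.1794  0.185 ] minenc [ 0.6216 -0.1787] dia 26.9 exp<= 40
now
soapcap c [307.6 146.5] [ 6  4 19] world [ 0.6231 -0.1806  0.185 ] minenc [ 0.623  -0.1802] dia 14.8 exp<= 40
grn c [106.8 188.5] [11  8 71] world [0.5245 0.4091 0.135 ] minenc [0.5255 0.4086] dia 30.7 exp<= 52
yel c [231.6 139.7] [ 15  15 175] world [0.6785 0.0419 0.089 ] minenc [0.6785 0.0426] dia 48.8 exp<= 44
mill diff 22.03720238095238 empty wood ref 43.73125
```

```bash
python3 -c "
from station import ctrl
print(ctrl.finish_job())"
```

```text
the job is handed in; nothing more can be done
None
```

I handed the job in at about 47 s of the 128 s: the small tin is centred on the big one in the tray, there is a spice jar in each rack bay, and the beaker is mouth up mid-board, with nothing held; final images put the tins, the yellow jar, the beaker and the soap bottle as intended, but the black jar was last seen just after release and the mill's position was not measured separately at the end.

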